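# Change over the vacuum filtration station

### The job

The black-ringed funnel on the filtration unit has run through and the yellow-ringed one is next. With one fingertip, push the red lever of the black station fully round to shut (pointing left across the unit), and only then push the lever of the yellow station fully round to open (pointing to the front of the unit). Don't pinch the levers or force them against their stops, leave the blue station shut, and don't lift or knock the loose funnels or anything else lying about.

Things in the scene. Friction and masses are not known exactly. Their poses are not given: they have to be found in the camera images.
- filter_unit: Three-place filtration unit, fixed: low white housing, 180 mm deep (x), 300 mm wide (y), grey deck 55 mm above the cart. Origin: on the cart top under it (front edge at x = -95 mm, back at +85 mm). x points from its front (gauge, power switch; robot's side) to its back, y to its left, z up. Its three stations stand 96 mm apart along y, in any order.
- station_black: One station of the unit, fixed on the deck: 160x90 mm metal plate with a valve and red lever at the front and the seat of the black-ringed funnel behind it. Origin: on the deck, at the unit's x = 0, mid width of the station; axes as the unit's. Plate top 58 mm above the cart; a green dot marks open, a red dot shut.
- station_yellow: One station of the unit, fixed on the deck: 160x90 mm metal plate with a valve and red lever at the front and the seat of the yellow-ringed funnel behind it. Origin: on the deck, at the unit's x = 0, mid width of the station; axes as the unit's. Plate top 58 mm above the cart; a green dot marks open, a red dot shut.
- station_blue: One station of the unit, fixed on the deck: 160x90 mm metal plate with a valve and red lever at the front and the seat of the blue-ringed funnel behind it. Origin: on the deck, at the unit's x = 0, mid width of the station; axes as the unit's. Plate top 58 mm above the cart; a green dot marks open, a red dot shut.
- valve_black (a joint): Lever of the station with the black-ringed funnel; it has finished, its valve starts open or nearly so. Vertical axis. 0 = shut: lever lies across, pointing along the unit's +y (left). 1.571 rad (quarter turn counter-clockwise from above) = open: lever points to the unit's front (-x). Stop at each end; no spring, stays where left; friction 0.12 N m (about 2.5 N at the post).
- valve_black_hub (a point): On the turning axis of that lever, 25 mm in front (-x) of the station's origin, at mid height of the lever's arm (79 mm above the cart). The hub is 25 mm across. Its axes do not turn with the lever.
- valve_black_tip (a point): Top of the upright round finger post at the end of that lever: post 14 mm across, its axis 54 mm from the turning axis, from 75.5 to 101.5 mm above the cart. The arm is 10 mm wide, 75.5 to 82.5 mm above the cart. Its y axis points along the lever, away from the turning axis.
- valve_yellow (a joint): Lever of the station with the yellow-ringed funnel, which is next; its valve starts shut. Vertical axis. 0 = shut: lever lies across, pointing along the unit's +y (left). 1.571 rad (quarter turn counter-clockwise from above) = open: lever points to the unit's front (-x). Stop at each end; no spring, stays where left; friction 0.12 N m (about 2.5 N at the post).
- valve_yellow_hub (a point): On the turning axis of that lever, 25 mm in front (-x) of the station's origin, at mid height of the lever's arm (79 mm above the cart). The hub is 25 mm across. Its axes do not turn with the lever.
- valve_yellow_tip (a point): Top of the upright round finger post at the end of that lever: post 14 mm across, its axis 54 mm from the turning axis, from 75.5 to 101.5 mm above the cart. The arm is 10 mm wide, 75.5 to 82.5 mm above the cart. Its y axis points along the lever, away from the turning axis.
- valve_blue (a joint): Lever of the station with the blue-ringed funnel, not yet wanted; its valve starts shut. Vertical axis. 0 = shut: lever lies across, pointing along the unit's +y (left). 1.571 rad (quarter turn counter-clockwise from above) = open: lever points to the unit's front (-x). Stop at each end; no spring, stays where left; friction 0.12 N m (about 2.5 N at the post).
- valve_blue_hub (a point): On the turning axis of that lever, 25 mm in front (-x) of the station's origin, at mid height of the lever's arm (79 mm above the cart). The hub is 25 mm across. Its axes do not turn with the lever.
- valve_blue_tip (a point): Top of the upright round finger post at the end of that lever: post 14 mm across, its axis 54 mm from the turning axis, from 75.5 to 101.5 mm above the cart. The arm is 10 mm wide, 75.5 to 82.5 mm above the cart. Its y axis points along the lever, away from the turning axis.
- funnel_black: Clear round filter funnel with a black rim and black band, 61 mm across, 70 mm high, standing loose 6 mm deep in its seat behind the valve of the same station, 73 mm behind the lever's axis; its rim is 131 mm above the cart. Origin: centre of its underside. Must stay seated.
- funnel_yellow: Clear round filter funnel with a yellow rim and yellow band, 61 mm across, 70 mm high, standing loose 6 mm deep in its seat behind the valve of the same station, 73 mm behind the lever's axis; its rim is 131 mm above the cart. Origin: centre of its underside. Must stay seated.
- funnel_blue: Clear round filter funnel with a blue rim and blue band, 61 mm across, 70 mm high, standing loose 6 mm deep in its seat behind the valve of the same station, 73 mm behind the lever's axis; its rim is 131 mm above the cart. Origin: centre of its underside. Must stay seated.
- petri_dish: Round dish with tan filling, 60 mm across, 12 mm high, lying in front of the unit. Loose bystander. Origin: centre of its underside.
- tweezers: Steel tweezers 126 mm long (y), lying in front of the unit. Loose bystander. Origin: centre of its underside.
- bench_timer: Bench timer, 62x64x19 mm, lying in front of the unit. Loose bystander. Origin: centre of its underside.
- pot_a: Specimen pot with yellow cap, 50 mm across, 55 mm high, behind the unit. Loose bystander. Origin: centre of its underside.
Not all that is in view belongs to the job. Leave any purple look-alike of the funnel_yellow alone.

How it is judged:
By the outcome, as a careful person would: the job done as asked, in the order asked, and still so for the second after the job is handed in, with the robot touching nothing.
It also fails if it takes over 58 s, if anything falls off the work surface, if the arm or the gripper's body presses on something with over 40 N, if the wrist force passes 120 N, or if a joint passes its speed limit or range.

### The arm

A 6-joint arm with a two-finger parallel gripper is mounted at the origin on a cart in front of the work surface, level with it; the furniture and walls round the work are solid. World frame = base frame: x ahead of the robot, y to its left, z up, the work surface at z = 0. Lengths are in mm, angles in degrees, forces in N, time in s.
With the tool pointing down it reaches from about 300 to 850 mm from the base axis. Payload 4.2 kg.
Tool frame: the origin (TCP) lies midway between the tips of the shut fingers; the grasp point (between the pads) lies 19 mm behind it; x points along the fingers, z is the direction in which the jaws open and shut, and the axes are right-handed (so a half turn about x gives the same grasp; the last joint's range is limited). The gripper opens to 91 mm and grips with 3 to 60 N. Pads are 32 mm wide; open, the fingers measure 118 mm over their backs; the gripper's body (76 mm by 178 mm) begins 60 mm behind the grasp point.
Start: joints at [-69.844, 18.312, 89.639, -0, 72.044, -1.146], TCP at [208.898, -535.728, 213.976] pointing down, gripper open.
Joint ranges: [-177.97, 177.97], [-48.28, 115.42], [12.27, 149.76], [-77.06, 257.06], [2.81, 150.46], [-146.56, 146.56]. Speed limits (degrees/s): [147.25, 147.25, 180, 180, 180, 180].

### API

Orientations are given as [roll, pitch, yaw] about the fixed x, y, z axes, in that order (R = Rz(yaw) Ry(pitch) Rx(roll)).
In Python, from workcell import env gives the robot as it stands.
- The arm moves only by the tool send_rows, never from a script. Its argument "commands" is a list that holds one entry, the list of rows, each a list of 6 numbers: the shift along the tool's x, y, z normalised to -1 to 1, where 1 is 0.1 m, then the turn, a rotation vector about the tool's x, y, z normalised to -1 to 1, where 1 is 2 pi rad. In form: [[[x, y, z, wx, wy, wz], ...]]. A call has 1 to 20 rows; each row is the pose to reach, as a shift and turn from the pose commanded when the call began, along the tool's axes at that moment, turning the shorter way round; what a row does not reach only later rows make up. A row lasts 1/8 s, in which the tool goes at most 62.5 mm and 10.7 degrees, less where a joint would pass 70% of its speed; a pose out of reach is approached as far as the arm can. A call with a number of a shift or a turn outside -1 to 1 is refused whole. A call with a gripper value outside its range is refused whole. "jaw" is the closure, from -1 (fully open) to 1 (shut), so that 0 is half open, set as the call begins (left out, the last holds). The fingers move at their own pace and stop on an object; "force" is the grip in N (left out, the last holds). Time passes only in rows, so rows that repeat a pose let the fingers close. It gives the time, the measured TCP pose, the force and the opening at its end, in the units of the state.
- env.state(): the state, without advancing time (a new reading comes with each control period).
- env.grab_frame(name): name is "side" or "top"; returns (picture, depth): 400x640x3 uint8, red, green, blue; 400x640 float32, mm along the optical axis (not along the pixel's ray), 0 where there is no reading.
- env.get_calibration(name): a dict with "mtx" (3x3 intrinsics, pixels), "camera_from_world" (4x4, takes a point from world to camera coordinates). Camera axes: x right, y up, looking along -z (the intrinsics and any distortion apply to the point x, -y, -z); pixel columns grow to the right and rows downward; lengths in mm; the calibration is good to about 2 mm. A picture is of the moment at which its call begins. get_calibration takes no time and is no camera call.
- env.job_done(): hands the job in, once; it reports no verdict.
The state is a dict: "time_s": time; "qpos": joint angles; "qvel": joint speeds; "effort": joint torques, N m; "ee_pos": TCP position; "ee_rot": TCP orientation; "force": force on the tool from outside, world axes, zero at the start; "torque": the same for the moment, N m; "gripper_width": finger opening in mm.
Only numpy, scipy, OpenCV 4.12 (cv2) and the standard library are available. Lean on these libraries where they do the work, as an engineer would, in place of code of your own. Each camera call takes 0.05 s, during which the arm holds its last target.

## Working session

There is one attempt and no reset: what is moved stays moved. The work goes in short steps, Python scripts to look and compute and a tool call to move; the robot and the scene stay as the last step left them, time stands still between calls to the robot, and variables do not carry over. Pictures are saved under pics/ and viewed, and the job is handed in when it is done.

Besides the shell and the picture viewer there is one more tool, called by a JSON object that holds its "fn" and its "kwargs", one argument or row to a line. send_rows: Moves the arm, as the interface text tells. Its arguments: {"type":"object","properties":{"commands":{"type":"array","items":{"type":"array","items":{"type":"array","items":{"type":"number","minimum":-1,"maximum":1}}}},"jaw":{"type":"number"},"force":{"type":"number"}},"required":["commands"]}

```bash
mkdir -p pics; python3 - <<'E'
from workcell import env
import cv2,numpy as np
for n in("side","top"):
    p,d=env.grab_frame(n); cv2.imwrite(f"pics/{n}0.png",p[:,:,::-1]); np.save(f"{n}0.npy",d)
    c=env.get_calibration(n); print(n,c)
print(env.state())
E
```

```text
side {'mtx': array([[495.72124491,   0.        , 314.57515419],
       [  0.        , 495.72124491, 202.31665007],
       [  0.        ,   0.        ,   1.        ]]), 'camera_from_world': array([[-1.66309628e-02, -9.99858793e-01,  2.40919175e-03,
         2.51092907e+02],
       [ 7.15277327e-01, -1.02137314e-02,  6.98766073e-01,
        -4.34095060e+02],
       [-6.98642796e-01,  1.33443928e-02,  7.15346190e-01,
        -8.92202471e+02],
       [ 0.00000000e+00,  0.00000000e+00,  0.00000000e+00,
         1.00000000e+00]])}
top {'mtx': array([[520.85329082,   0.        , 331.67383004],
       [  0.        , 520.85329082, 194.02736081],
       [  0.        ,   0.        ,   1.        ]]), 'camera_from_world': array([[ 1.13320431e-02, -9.99932492e-01, -2.56844797e-03,
         2.68131220e+02],
       [ 9.91284750e-01,  1.08968179e-02,  1.31285202e-01,
        -5.38720476e+02],
       [-1.31248351e-01, -4.03379286e-03,  9.91341313e-01,
        -1.13124712e+03],
       [ 0.00000000e+00,  0.00000000e+00,  0.00000000e+00,
         1.00000000e+00]])}
{'time_s': 0.1, 'qpos': array([-6.98435293e+01,  1.83489564e+01,  8.96991035e+01, -1.56177969e-05,
        7.20426772e+01, -1.14569114e+00]), 'qvel': array([ 0.08505316, -0.11158805, -0.29771202, -0.0102146 , -0.0541624 ,
        0.01047866]), 'effort': array([-4.37577091e-04, -4.13335133e+01, -2.32510954e+01,  7.28811231e-02,
        4.21884586e-02, -5.45508692e-05]), 'ee_pos': array([ 208.74051061, -535.29970902,  213.19665249]), 'ee_rot': array([178.86368546,  89.9092629 , 110.16585212]), 'force': array([-0.4892352 , -0.09503989,  0.49728755]), 'torque': array([-0.01246206, -0.01351487, -0.00295385]), 'gripper_width': 91.3082985419091}
```

View pics/side0.png

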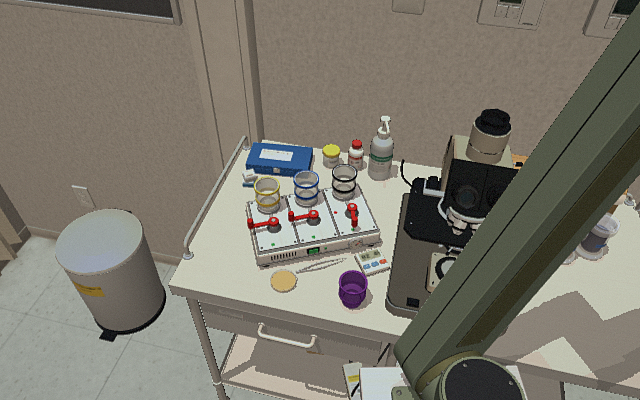

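View pics/top0.png

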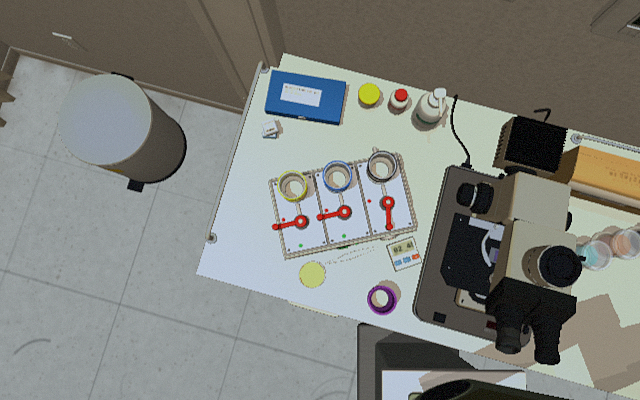

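```bash
cat > h.py <<'E'
import numpy as np, cv2
from workcell import env
def ray(n,u,v):
    c=env.get_calibration(n);K=c["mtx"];T=c["camera_from_world"]
    R=T[:3,:3];t=T[:3,3];o=-R.T@t
    d=np.array([(u-K[0,2])/K[0,0],-(v-K[1,2])/K[1,1],-1.])
    return o,R.T@d
def atz(n,u,v,z):
    o,d=ray(n,u,v);return o+d*(z-o[2])/d[2]
def dep(n,D,u,v):
    o,d=ray(n,u,v);return o+d*D[int(round(v)),int(round(u))]
def tri(us,ut):
    o1,d1=ray("side",*us);o2,d2=ray("top",*ut)
    A=np.stack([d1,-d2],1);s=np.linalg.lstsq(A,o2-o1,rcond=None)[0]
    a=o1+s[0]*d1;b=o2+s[1]*d2;return (a+b)/2,np.linalg.norm(a-b)
def proj(n,P):
    c=env.get_calibration(n);q=c["camera_from_world"]@np.append(P,1);K=c["mtx"]
    return K[0,0]*q[0]/-q[2]+K[0,2],-K[1,1]*q[1]/-q[2]+K[1,2]
E
python3 - <<'E'
import cv2
a=cv2.imread("pics/side0.png")[160:280,235:395];cv2.imwrite("pics/side0z.png",cv2.resize(a,None,fx=5,fy=5,interpolation=2))
a=cv2.imread("pics/top0.png")[140:280,260:430];cv2.imwrite("pics/top0z.png",cv2.resize(a,None,fx=4,fy=4,interpolation=2))
E
```

```text
(no output)
```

View pics/side0z.png

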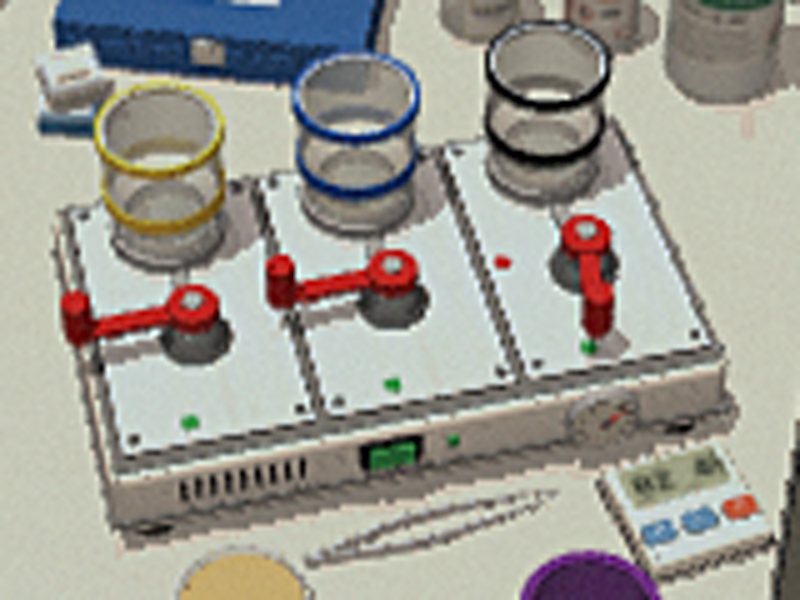

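View pics/top0z.png

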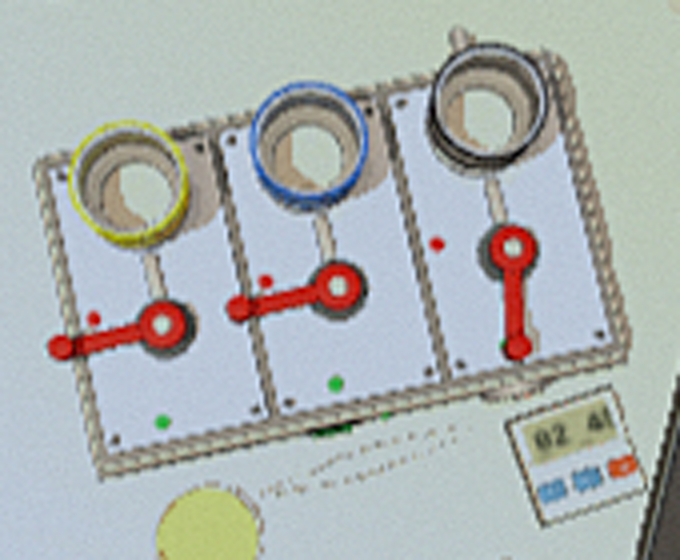

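```bash
python3 - <<'E'
from h import *
np.set_printoptions(precision=1,suppress=True)
S={'yh':(192,300),'bh':(393,262),'kh':(586,230),'yp':(76,297),'bp':(281,262),'kp':(598,289)}
T={'yh':(162,324),'bh':(339,287),'kh':(513,246),'yp':(61,347),'bp':(240,308),'kp':(518,347)}
D=np.load('top0.npy');P={}
for k in S:
    s=np.array(S[k])/5+(234.6,159.6);t=np.array(T[k])/4+(259.6,139.6)
    p,e=tri(s,t);P[k]=p;print(k,p,e,dep('top',D,*t))
H=[P['kh'],P['bh'],P['yh']]
d=H[2]-H[0];print('spacing',np.linalg.norm(d[:2])/2,'yaw',np.degrees(np.arctan2(d[1],d[0]))-90)
for a in 'ybk':
    d=P[a+'p']-P[a+'h'];print(a,np.linalg.norm(d[:2]),np.degrees(np.arctan2(d[1],d[0])))
# green/red dots at z=58
for n,uv in dict(yg=(163,422),bg=(336,384),yr=(94,319),br=(266,282),kr=(437,244)).items():
    print(n,atz('top',*(np.array(uv)/4+(259.6,139.6)),58.5))
# microscope heights from depth
for u,v in[(500,350),(545,350),(555,265),(530,190),(535,145),(470,200),(440,300),(490,235),(430,105),(385,297),(400,260)]:
    print((u,v),dep('top',D,u,v))
E
```

```text
yh [471.2 340.4  86.2] 0.1030391741039995 [471.4 340.6  84.1]
bh [491.8 246.5  88.7] 0.10186184037829542 [492.1 246.4  85.3]
kh [515.3 153.4  84.8] 0.02835560188166018 [514.7 154.   89.9]
yp [457.1 391.8 104.5] 0.23895765448454265 [457.2 392.  103.5]
bp [478.7 298.6 103.5] 0.12727757056135347 [479.1 298.8  98.5]
kp [459.9 152.8 103.2] 0.1387247097203088 [460.2 152.4  98.5]
spacing 96.06194320058871 yaw 13.252421750109036
y 53.23024204704407 105.35845685254414
b 53.739689765402304 104.10235538803
k 55.39068700706796 -179.3871064048219
yg [420.2 340.7  58.5]
bg [441.8 247.1  58.5]
yr [475.8 379.5  58.5]
br [497.1 285.8  58.5]
kr [519.1 192.4  58.5]
(500, 350) [251.6   8.7 358.8]
(545, 350) [255.3 -53.7 377.3]
(555, 265) [383.3 -54.2 425.8]
(530, 190) [514.9 -78.8 276.3]
(535, 145) [ 624.5 -137.7  157.3]
(470, 200) [511.1  -4.3 153.6]
(440, 300) [305.4  35.9  39.2]
(490, 235) [439.8 -34.3 180.6]
(430, 105) [709.1  72.2 147.3]
(385, 297) [308.3 152.1   5. ]
(400, 260) [390.9 119.4  15.9]
```

{"fn": "send_rows", "kwargs": {
  "commands": [
    [[-0.4, 0, 0, 0, 0, 0], [-0.8, 0, 0, 0, 0, 0], [-1, 0, 0, 0, 0, 0], [-1, 0, 0, 0, 0, 0]]
  ],
  "jaw": 1,
  "force": 20
}}

```text
time_s: 0.6
ee_pos: [209.1, -536.2, 315.2]
ee_rot: [-1.0, 89.8, -69.7]
force: [-0.5, 0.2, -0.1]
gripper_width: 54.0
```

```bash
python3 - <<'E'
from h import *
from scipy.spatial.transform import Rotation as Ro
s=env.state();print(s['time_s'],s['qpos'].round(2),s['ee_pos'].round(1),s['gripper_width'],Ro.from_euler('xyz',s['ee_rot'],degrees=True).as_matrix().round(3))
E
```

```text
0.6 [-69.84  15.77  78.89   0.    85.17  -1.15] [ 209.1 -536.2  315.2] 54.034943599527594 [[ 0.001  0.932  0.363]
 [-0.003  0.363 -0.932]
 [-1.    -0.     0.003]]
```

{"fn": "send_rows", "kwargs": {
  "commands": [
    [[-0.5, 0, 0, 0, 0, 0], [-1, 0, 0, 0, 0, 0], [-1, 0, 0, 0, 0, 0]]
  ]
}}

```text
time_s: 0.98
ee_pos: [209.2, -536.6, 416.5]
ee_rot: [-1.0, 89.7, -69.7]
force: [0.6, -0.2, -1.0]
gripper_width: 24.2
```

```bash
python3 - <<'E'
from h import *
s=env.state();print(s['time_s'],s['qpos'].round(2),s['ee_pos'].round(1),s['gripper_width'])
E
```

```text
0.975 [-69.84  15.5   65.33   0.    98.83  -1.15] [ 209.2 -536.6  416.5] 24.16978047043542
```

{"fn": "send_rows", "kwargs": {
  "commands": [
    [[-0.5, 0, 0, 0, 0, 0], [-1, 0, 0, 0, 0, 0], [-1, 0, 0, 0, 0, 0]]
  ]
}}

```text
time_s: 1.35
ee_pos: [209.2, -536.4, 515.5]
ee_rot: [-0.9, 89.8, -69.6]
force: [0.4, -0.5, -0.7]
gripper_width: 0.3
```

```bash
python3 - <<'E'
from h import *
s=env.state();print(s['time_s'],s['qpos'].round(2),s['ee_pos'].round(1),s['gripper_width'])
from scipy.optimize import least_squares
r=np.radians
data=[(18.349,89.699,574.6,213.2),(15.77,78.89,575.5,315.2)]
print(env.grab_frame)
p,d=env.grab_frame('side');cv2.imwrite('pics/side1.png',p[:,:,::-1])
E
```

```text
1.35 [-69.84  18.08  47.67   0.   114.01  -1.15] [ 209.2 -536.4  515.5] 0.3349686450422778
<function make.<locals>.drawn_camera at 0x7f4d5dbbcea0>
```

View pics/side1.png

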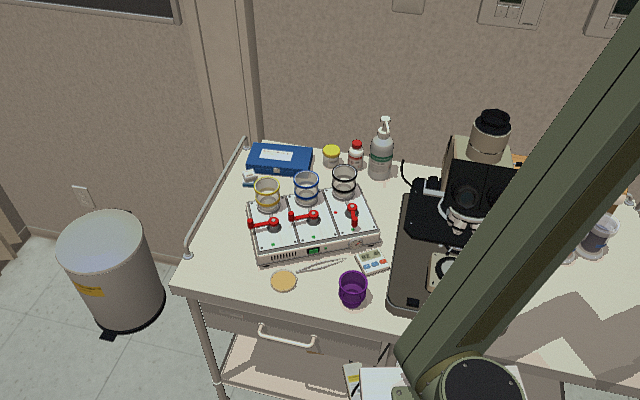

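```bash
python3 - <<'E'
import numpy as np
A=[];b=[]
for q2,q3,q5,r,z in [(18.349,89.699,72.04,574.6,213.2),(15.77,78.89,85.17,575.5,315.2),(15.5,65.33,98.83,np.hypot(209.2,536.6),416.5),(18.08,47.67,114.01,np.hypot(209.2,536.4),515.5)]:
    a=np.radians(q2);c=np.radians(q2+q3)
    # r = a1 + L1 sin a + L2 sin c + e cos c ; z= d + L1 cos a + L2 cos c - e sin c
    A.append([1,0,np.sin(a),np.sin(c),np.cos(c)]);b.append(r)
    A.append([0,1,np.cos(a),np.cos(c),-np.sin(c)]);b.append(z)
x,res,rk,sv=np.linalg.lstsq(np.array(A),np.array(b),rcond=None);print(x.round(1),res,rk,sv)
print(np.array(A)@x-b)
A2=np.delete(np.array(A),[4],1);x=np.linalg.lstsq(A2,np.array(b),rcond=None)[0];print(x,A2@x-b)
A2=np.array(A)[:,1:];x=np.linalg.lstsq(A2,np.array(b),rcond=None)[0];print(x,A2@x-b)
E
```

```text
[   7.3 -172.4  570.3  416.9   27.7] [0.27125766] 5 [3.43525986 2.80189891 0.44494744 0.38647443 0.03180388]
[ 0.05270345  0.22654678  0.08828813 -0.22657065 -0.21289971 -0.23186136
  0.07190813  0.23188522]
[  18.39434876 -167.43723776  537.29123439  416.67169951] [  9.1062673    0.24570742   4.21175054   0.57904832  -2.6119146
   0.21555268 -10.70610324  -1.04030842]
[-194.01881838  593.14551474  417.55436866   27.95220547] [ 0.47435109 -0.17175878 -0.39388476 -0.18209881 -0.75388395  0.00255161
  0.51890529  0.35130598]
```

```bash
cat >k.py <<'E'
import numpy as np
from scipy.optimize import fsolve
x=[7.3,-172.4,570.3,416.9,27.7]
def fk(q):
    a=np.radians(q[0]);c=np.radians(q[0]+q[1])
    return [x[0]+x[2]*np.sin(a)+x[3]*np.sin(c)+x[4]*np.cos(c),x[1]+x[2]*np.cos(a)+x[3]*np.cos(c)-x[4]*np.sin(c)]
def ik(r,z):
    s,i,ok,m=fsolve(lambda q:np.array(fk(q))-[r,z],[10,80],full_output=1);return s.round(1),ok==1
E
python3 - <<'E'
from h import *
from k import *
for r,z in [(575,515),(480,520),(400,520),(360,520),(350,470),(480,300),(480,90),(440,90),(600,90),(620,90)]: 
    s,ok=ik(r,z);print(r,z,s,ok,'elbow r',x[0]+x[2]*np.sin(np.radians(s[0])),'dz shoulder',x[2]*np.cos(np.radians(s[0])))
D=np.load('top0.npy')
v,u=np.mgrid[0:400:2,420:640:2]
P=np.array([[*dep('top',D,uu,vv)] for uu,vv in zip(u.ravel(),v.ravel()) if D[vv,uu]>0])
for z0 in (150,200,300,350,400,430,450,470,500):
    m=P[P[:,2]>z0]
    if len(m):print(z0,len(m),m.min(0).round(),m.max(0).round())
E
```

```text
575 515 [18. 48.] True elbow r 183.5323918920325 dz shoulder 542.387531243126
480 520 [ 7.5 61. ] True elbow r 81.7390874230954 dz shoulder 565.421004441484
400 520 [-0.7 69.9] True elbow r 0.3326444236585404 dz shoulder 570.2574383173558
360 520 [-4.7 73.6] True elbow r -39.429531471712345 dz shoulder 568.3823017023262
350 470 [-6.9 82.6] True elbow r -61.21403918739924 dz shoulder 566.1695121023628
480 300 [ 6.6 92.6] True elbow r 72.84865692608182 dz shoulder 566.520488221906
480 90 [ 16.9 112. ] True elbow r 173.08746100908337 dz shoulder 545.6707869880535
440 90 [ 13.6 117. ] True elbow r 141.40154710240708 dz shoulder 554.3093586299449
600 90 [26.7 95.8] True elbow r 263.5466249106458 dz shoulder 509.48970276336576
620 90 [28.3 92.9] True elbow r 277.6725056195704 dz shoulder 502.13623470627505Traceback (most recent call last):
  File "<stdin>", line 7, in <module>
  File "h.py", line 11, in dep
    o,d=ray(n,u,v);return o+d*D[int(round(v)),int(round(u))]
        ~~~^^^^^^^
  File "h.py", line 4, in ray
    c=env.get_calibration(n);K=c["mtx"];T=c["camera_from_world"]
ValueError: time passes only in moves, steps and waits
```

```bash
python3 - <<'E'
from h import *
D=np.load('top0.npy')
o,_=ray('top',0,0);c=env.get_calibration('top');K=c['mtx'];R=c['camera_from_world'][:3,:3]
v,u=np.mgrid[0:400,400:640]
d=np.stack([(u-K[0,2])/K[0,0],-(v-K[1,2])/K[1,1],-np.ones(u.shape)],-1)@R
P=(o+d*D[v,u][...,None])[D[v,u]>0]
P=P[(P[:,0]>150)]
for z0 in (60,100,150,200,300,350,400,430,450,470,500):
    m=P[P[:,2]>z0]
    if len(m):print(z0,len(m),m.min(0).round(),m.max(0).round())
    m=m[m[:,0]<620]
    if len(m):print('   x<620 max y',m[:,1].max(),m[m[:,1].argmax()])
E
```

```text
60 52871 [ 150. -406.   60.] [839. 158. 540.]
   x<620 max y 124.69755368015862 [500.87700155 124.69755368  62.52173036]
100 49255 [ 150. -385.  100.] [839. 158. 540.]
   x<620 max y 61.82542376428742 [371.41620221  61.82542376 171.63433656]
150 42800 [ 150. -357.  150.] [839. 158. 540.]
   x<620 max y 61.82542376428742 [371.41620221  61.82542376 171.63433656]
200 30389 [ 150. -327.  200.] [839. 158. 540.]
   x<620 max y 18.771326910469895 [260.24270658  18.77132691 367.03684236]
300 20080 [ 165. -269.  300.] [839. 158. 540.]
   x<620 max y 18.771326910469895 [260.24270658  18.77132691 367.03684236]
350 13485 [ 178. -241.  350.] [831. 134. 540.]
   x<620 max y 18.771326910469895 [260.24270658  18.77132691 367.03684236]
400 5286 [ 349. -194.  400.] [806.  39. 540.]
   x<620 max y -28.929015209080603 [381.464166   -28.92901521 407.73024922]
430 3069 [ 358. -194.  430.] [790.  11. 540.]
   x<620 max y -37.86593652554467 [384.58488556 -37.86593653 440.87115326]
450 1741 [ 717. -184.  450.] [780. -57. 540.]
470 1076 [ 719. -173.  470.] [770. -95. 540.]
500 422 [ 724. -155.  500.] [ 753. -119.  540.]
```

{"fn": "send_rows", "kwargs": {
  "commands": [
    [[-0.1, 0.25, -0.28, 0, 0, 0], [-0.15, 0.55, -0.62, 0, 0, 0], [-0.15, 0.89, -1, 0, 0, 0]]
  ]
}}

```text
time_s: 1.78
ee_pos: [255.7, -409.2, 525.7]
ee_rot: [-172.3, 89.7, 118.9]
force: [-0.0, 0.1, -0.7]
gripper_width: 0.4
```

{"fn": "send_rows", "kwargs": {
  "commands": [
    [[0, 0.3, -0.34, 0, 0, 0], [0, 0.6, -0.68, 0, 0, 0], [0, 0.89, -1, 0, 0, 0]]
  ]
}}

```text
time_s: 2.15
ee_pos: [302.1, -283.0, 525.9]
ee_rot: [-157.3, 89.7, 134.0]
force: [0.1, -0.4, 0.7]
gripper_width: 0.6
```

{"fn": "send_rows", "kwargs": {
  "commands": [
    [[0, 0.3, -0.34, 0, 0, 0], [0, 0.6, -0.68, 0, 0, 0], [0, 0.89, -1, 0, 0, 0]]
  ]
}}

```text
time_s: 2.52
ee_pos: [348.6, -157.7, 525.9]
ee_rot: [-137.1, 89.7, 154.2]
force: [1.4, -0.1, -0.4]
gripper_width: 0.6
```

{"fn": "send_rows", "kwargs": {
  "commands": [
    [[0, 0.3, -0.34, 0, 0, 0], [0, 0.6, -0.68, 0, 0, 0], [0, 0.89, -1, 0, 0, 0]]
  ]
}}

```text
time_s: 2.9
ee_pos: [395.2, -32.2, 525.8]
ee_rot: [-115.8, 89.7, 175.5]
force: [1.3, -0.8, 0.2]
gripper_width: 0.2
```

```bash
python3 - <<'E'
from h import *
s=env.state();print(s['time_s'],s['qpos'].round(2),s['ee_pos'].round(1),s['ee_rot'])
E
```

```text
2.9 [-6.3100e+00  1.1000e-01  6.8390e+01 -1.0000e-02  1.1183e+02  6.2370e+01] [395.2 -32.2 525.8] [-115.84511417   89.66871266  175.46945031]
```

{"fn": "send_rows", "kwargs": {
  "commands": [
    [[0, 0.35, -0.35, 0, 0, 0], [0, 0.7, -0.7, -0.02, 0, 0], [0, 1, -1, -0.045, 0, 0], [0, 1, -1, -0.07, 0, 0], [0, 1, -1, -0.095, 0, 0], [0, 1, -1, -0.12, 0, 0], [0, 1, -1, -0.145, 0, 0], [0, 1, -1, -0.17, 0, 0], [0, 1, -1, -0.1925, 0, 0], [0, 1, -1, -0.1925, 0, 0]]
  ]
}}

```text
time_s: 4.15
ee_pos: [451.9, 95.8, 526.2]
ee_rot: [-168.7, 89.7, -168.2]
force: [0.1, -0.2, 0.3]
gripper_width: 0.2
```

```bash
cat > st.py <<'E'
from h import *
from scipy.spatial.transform import Rotation as Ro
def st():
    s=env.state();R=Ro.from_euler('xyz',s['ee_rot'],degrees=True).as_matrix()
    print('t',s['time_s'],'q',s['qpos'].round(1),'p',s['ee_pos'].round(1),'F',s['force'].round(1),'phi',np.degrees(np.arctan2(R[1,2],R[0,2])).round(1),'y',R[:,1].round(3),'z',R[:,2].round(3))
    return s,R
if __name__=='__main__':
    import sys
    np.set_printoptions(suppress=True)
    s,R=st()
    for i,a in enumerate(sys.argv[1:]):
        n,f=a.split(':');p,d=env.grab_frame(n);cv2.imwrite(f'pics/{f}.png',p[:,:,::-1]);np.save(f+'.npy',d)
E
python3 st.py top:t2 side:s2
```

```text
t 4.15 q [ 10.5   6.6  61.3  -0.  112.4  10. ] p [451.9  95.8 526.2] F [ 0.1 -0.2  0.3] phi 0.5 y [-0.009  1.    -0.001] z [ 1.     0.009 -0.005]
```

View pics/s2.png

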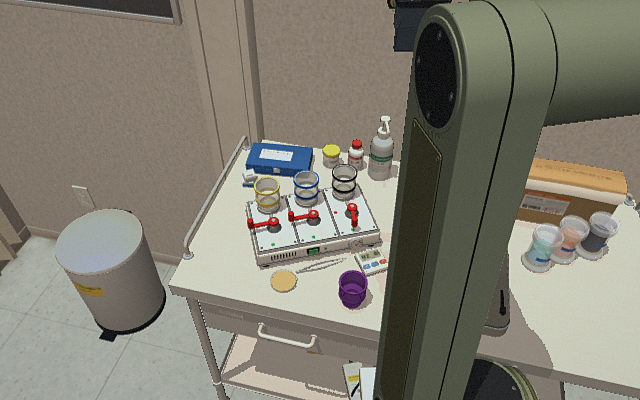

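View pics/t2.png

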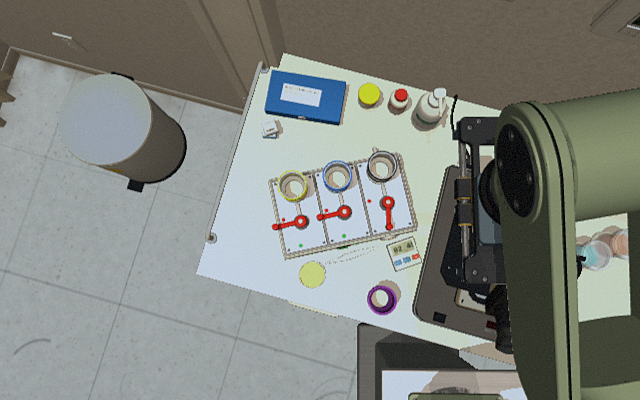

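```bash
python3 - <<'E'
from h import *
np.set_printoptions(precision=0,suppress=True)
for n,pts in(('t2',[(480,200),(470,130),(515,150),(540,110),(600,100),(600,180),(640-3,150),(540,250),(560,350),(600,380),(430,395),(505,320),(480,400-3)]),):
    D=np.load(n+'.npy')
    for p in pts: print(p,dep('top',D,*p),D[p[1],p[0]])
D=np.load('s2.npy')
for p in [(435,70),(430,250),(470,380),(500,150),(570,60),(630,60),(630,110),(410,30),(500,390)]:print(p,dep('side',D,*p))
E
```

```text
(480, 200) [443. 132. 705.] 490.52014
(470, 130) [527. 122. 642.] 564.6852
(515, 150) [454. 156. 872.] 327.2595
(540, 110) [474. 148. 893.] 309.2084
(600, 100) [483. 108. 885.] 317.6472
(600, 180) [432. 116. 896.] 300.02725
(637, 150) [449.  96. 900.] 297.99335
(540, 250) [392. 142. 870.] 320.68527
(560, 350) [330. 127. 858.] 324.76984
(600, 380) [308.  93. 837.] 342.77792
(430, 395) [101.  56.  13.] 1131.3297
(505, 320) [297.   0. 361.] 812.8083
(480, 397) [ 97. -54.   9.] 1134.7341
(435, 70) [ 38. 157. 734.]
(430, 250) [-18. 145. 578.]
(470, 380) [ 22.  14. 212.]
(500, 150) [-11. 108. 693.]
(570, 60) [ 13.  67. 756.]
(630, 60) [ 19.  19. 753.]
(630, 110) [ 23.  -5. 705.]
(410, 30) [440.  93. 567.]
(500, 390) [  6. -28. 210.]
```

{"fn": "send_rows", "kwargs": {
  "commands": [
    [[0.4, 0.2, 0.09, 0, 0, 0], [0.8, 0.22, 0.09, 0, 0, 0], [1, 0.22, 0.09, 0, 0, 0]]
  ]
}}

```text
time_s: 4.62
ee_pos: [459.9, 117.9, 425.7]
ee_rot: [-166.7, 89.7, -166.1]
force: [0.3, 1.2, 0.3]
gripper_width: 0.7
```

{"fn": "send_rows", "kwargs": {
  "commands": [
    [[0.4, 0, 0, 0, 0, 0], [0.8, 0, 0, 0, 0, 0], [1, 0, 0, 0, 0, 0]]
  ]
}}

```text
time_s: 5.0
ee_pos: [459.4, 117.6, 325.8]
ee_rot: [-166.4, 89.7, -165.9]
force: [-0.4, -0.0, 1.0]
gripper_width: 0.4
```

{"fn": "send_rows", "kwargs": {
  "commands": [
    [[0.4, 0, 0, 0, 0, 0], [0.8, 0, 0, 0, 0, 0], [1, 0, 0, 0, 0, 0]]
  ]
}}

```text
time_s: 5.38
ee_pos: [459.1, 117.4, 225.9]
ee_rot: [-165.7, 89.7, -165.2]
force: [0.2, -0.4, 0.4]
gripper_width: 0.9
```

{"fn": "send_rows", "kwargs": {
  "commands": [
    [[0.4, 0, 0, 0, 0, 0], [0.7, 0, 0, 0, 0, 0], [0.9, 0, 0, 0, 0, 0], [0.9, 0, 0, 0, 0, 0]]
  ]
}}

```text
time_s: 5.88
ee_pos: [459.2, 117.5, 137.1]
ee_rot: [-166.1, 89.7, -165.6]
force: [-0.7, 0.5, 0.8]
gripper_width: -0.0
```

```bash
python3 st.py top:t3 side:s3
```

```text
t 5.875 q [ 13.   13.3 108.9  -0.   58.1  12.4] p [459.2 117.5 137.1] F [-0.7  0.5  0.8] phi 0.5 y [-0.009  1.    -0.001] z [ 1.     0.009 -0.005]
```

View pics/s3.png

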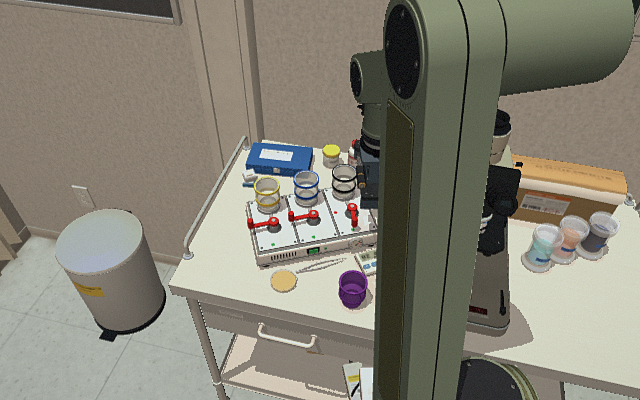

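View pics/t3.png

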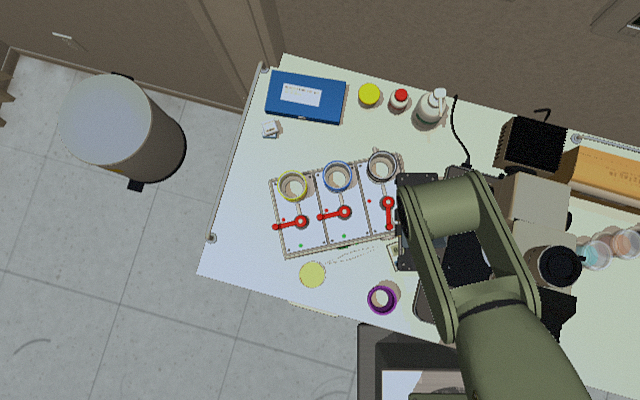

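{"fn": "send_rows", "kwargs": {
  "commands": [
    [[0.3, 0, 0, 0, 0, 0], [0.51, 0, 0, 0, 0, 0], [0.51, 0, 0, 0, 0, 0]]
  ]
}}

```text
time_s: 6.35
ee_pos: [460.5, 117.8, 87.7]
ee_rot: [-162.7, 89.9, -162.1]
force: [0.3, 0.0, -0.1]
gripper_width: 0.9
```

```bash
cat > plan.py <<'E'
# usage: plan.py hubx huby dir(+1 ccw/-1 cw) gap theta1 theta2 ... ; prints rows rel. to current pose
import sys
from st import *
hx,hy,sg,gap=map(float,sys.argv[1:5]);ths=list(map(float,sys.argv[5:]))
s,R=st()
for th in ths:
    t=np.radians(th);r=np.array([np.cos(t),np.sin(t)]);tan=sg*np.array([-r[1],r[0]])
    c=np.array([hx,hy])+54*r-tan*gap
    pd=th+sg*90; phi=pd-90 if sg<0 else pd+90
    z=np.array([np.cos(np.radians(phi)),np.sin(np.radians(phi)),0]);x=np.array([0,0,-1.]);y=np.cross(z,x)
    Rt=np.stack([x,y,z],1);rv=Ro.from_matrix(R.T@Rt).as_rotvec()/(2*np.pi)
    d=np.array([c[0],c[1],86])-s['ee_pos'];dt=R.T@d/100
    print(th,'row',np.append(dt,rv).round(3).tolist(),'target',c.round(1))
E
python3 plan.py 515 153.4 -1 23 180.6 178 175 170 165 160 155 150 145 140
```

```text
t 6.35 q [ 13.   16.6 112.8  -0.   50.7  12.4] p [460.5 117.8  87.7] F [ 0.3  0.  -0.1] phi 0.6 y [-0.01  1.   -0.  ] z [ 1.     0.01  -0.001]
180.6 row [0.017, 0.121, 0.009, -0.0, -0.0, 0.0] target [461.2 129.8]
178.0 row [0.017, 0.145, -0.001, 0.007, -0.0, 0.0] target [460.2 132.3]
175.0 row [0.017, 0.174, -0.011, 0.016, -0.0, 0.0] target [459.2 135.2]
170.0 row [0.017, 0.224, -0.024, 0.029, -0.0, 0.0] target [457.8 140.1]
165.0 row [0.017, 0.274, -0.033, 0.043, -0.0, 0.0] target [456.9 145.2]
160.0 row [0.017, 0.325, -0.037, 0.057, -0.0, 0.0] target [456.4 150.3]
155.0 row [0.017, 0.377, -0.037, 0.071, -0.0, 0.0] target [456.3 155.4]
150.0 row [0.017, 0.428, -0.033, 0.085, -0.0, 0.0] target [456.7 160.5]
145.0 row [0.017, 0.478, -0.024, 0.099, -0.0, 0.0] target [457.6 165.5]
140.0 row [0.017, 0.527, -0.011, 0.113, -0.0, 0.0] target [458.8 170.5]
```

Approach to contact, slowly.

{"fn": "send_rows", "kwargs": {
  "commands": [
    [[0.01, 0.06, 0.005, 0, 0, 0], [0.017, 0.1, 0.009, 0, 0, 0], [0.017, 0.121, 0.009, 0, 0, 0], [0.017, 0.145, 0, 0.007, 0, 0], [0.017, 0.174, -0.011, 0.016, 0, 0], [0.017, 0.174, -0.011, 0.016, 0, 0]]
  ]
}}

```text
time_s: 7.1
ee_pos: [459.4, 135.2, 86.4]
ee_rot: [-83.8, 90.0, -88.9]
force: [-0.7, -2.3, 1.5]
gripper_width: 0.2
```

```bash
python3 st.py top:t4 side:s4;python3 - <<'E'
import cv2,numpy as np
a=cv2.imread("pics/s4.png")[160:280,235:395];b=cv2.imread("pics/t4.png")[140:260,260:420]
cv2.imwrite("pics/z4.png",np.vstack([cv2.resize(i,(533,300),interpolation=2) for i in (a,b)]))
E
```

```text
t 7.1 q [ 15.   17.  112.5  -0.   50.6  20.2] p [459.4 135.2  86.4] F [-0.7 -2.3  1.5] phi -5.1 y [ 0.089  0.996 -0.   ] z [ 0.996 -0.089  0.   ]
```

View pics/z4.png

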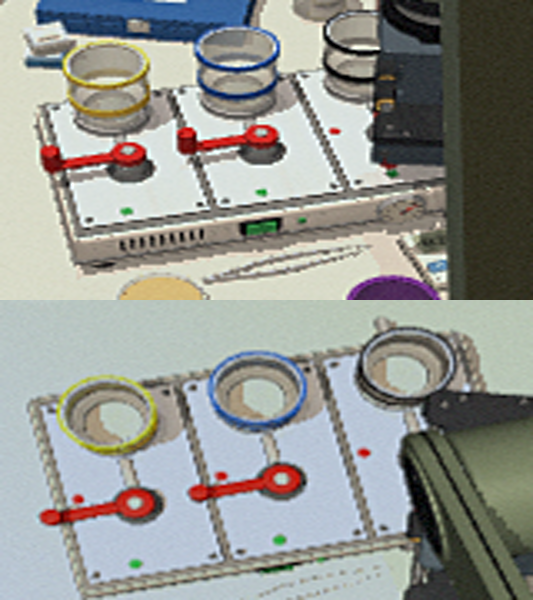

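```bash
python3 plan.py 515 153.4 -1 23 170 165 160 155 150 145 140 135 130
```

```text
t 7.2 q [ 15.   17.  112.5  -0.   50.6  20.1] p [459.5 135.2  86.4] F [-1.1 -1.1  1.9] phi -5.1 y [ 0.089  0.996 -0.   ] z [ 0.996 -0.089 -0.   ]
170.0 row [0.004, 0.048, -0.021, 0.014, -0.0, 0.0] target [457.8 140.1]
165.0 row [0.004, 0.097, -0.035, 0.027, -0.0, 0.0] target [456.9 145.2]
160.0 row [0.004, 0.147, -0.044, 0.041, -0.0, 0.0] target [456.4 150.3]
155.0 row [0.004, 0.198, -0.049, 0.055, -0.0, 0.0] target [456.3 155.4]
150.0 row [0.004, 0.249, -0.05, 0.069, -0.0, 0.0] target [456.7 160.5]
145.0 row [0.004, 0.3, -0.046, 0.083, -0.0, 0.0] target [457.6 165.5]
140.0 row [0.004, 0.351, -0.038, 0.097, -0.0, 0.0] target [458.8 170.5]
135.0 row [0.004, 0.4, -0.025, 0.111, -0.0, 0.0] target [460.6 175.3]
130.0 row [0.004, 0.449, -0.008, 0.125, -0.0, 0.0] target [462.7 180. ]
```

{"fn": "send_rows", "kwargs": {
  "commands": [
    [[0, 0.048, -0.021, 0.014, 0, 0], [0, 0.097, -0.035, 0.027, 0, 0], [0, 0.147, -0.044, 0.041, 0, 0], [0, 0.198, -0.049, 0.055, 0, 0], [0, 0.249, -0.05, 0.069, 0, 0], [0, 0.3, -0.046, 0.083, 0, 0], [0, 0.351, -0.038, 0.097, 0, 0]]
  ]
}}

```text
time_s: 8.07
ee_pos: [458.6, 170.3, 86.2]
ee_rot: [-99.5, 89.9, -139.7]
force: [-1.2, -1.8, 1.5]
gripper_width: 0.0
```

```bash
python3 plan.py 515 153.4 -1 23  135 130 125 120 115 110 107 105 103.25; python3 st.py top:t5 side:s5;python3 - <<'E'
import cv2,numpy as np
a=cv2.imread("pics/s5.png")[160:280,235:395];b=cv2.imread("pics/t5.png")[140:260,260:420]
cv2.imwrite("pics/z5.png",np.vstack([cv2.resize(i,(533,300),interpolation=2) for i in (a,b)]))
E
```

```text
t 8.075 q [ 19.   17.8 111.2  -0.   51.1  59.3] p [458.6 170.3  86.2] F [-1.2 -1.8  1.5] phi -40.2 y [ 0.645  0.764 -0.001] z [ 0.764 -0.645 -0.   ]
135.0 row [0.002, 0.051, -0.017, 0.013, -0.0, 0.0] target [460.6 175.3]
130.0 row [0.002, 0.1, -0.031, 0.027, -0.0, 0.0] target [462.7 180. ]
125.0 row [0.002, 0.151, -0.041, 0.041, -0.0, 0.0] target [465.2 184.4]
120.0 row [0.002, 0.202, -0.046, 0.055, 0.0, 0.0] target [468.1 188.7]
115.0 row [0.002, 0.253, -0.047, 0.069, 0.0, 0.0] target [471.3 192.6]
110.0 row [0.002, 0.304, -0.043, 0.083, 0.0, 0.0] target [474.9 196.3]
107.0 row [0.002, 0.334, -0.038, 0.091, 0.0, 0.0] target [477.2 198.3]
105.0 row [0.002, 0.354, -0.035, 0.097, 0.0, 0.0] target [478.8 199.6]
103.25 row [0.002, 0.372, -0.031, 0.102, 0.0, 0.0] target [480.2 200.7]
t 8.075 q [ 19.   17.8 111.2  -0.   51.1  59.3] p [458.6 170.3  86.2] F [-1.2 -1.8  1.5] phi -40.2 y [ 0.645  0.764 -0.001] z [ 0.764 -0.645 -0.   ]
```

View pics/z5.png

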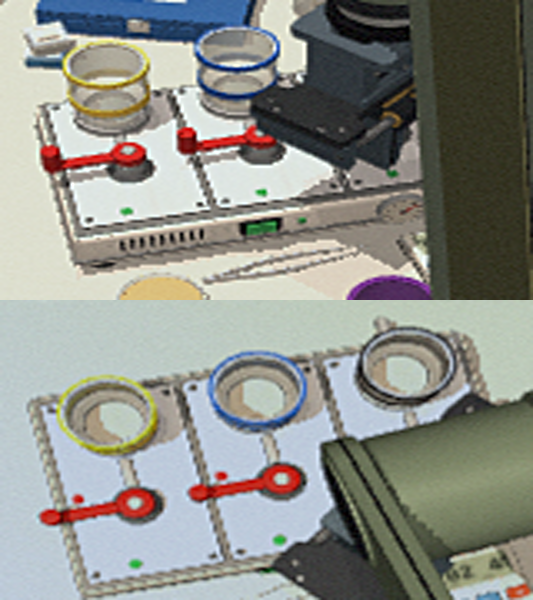

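{"fn": "send_rows", "kwargs": {
  "commands": [
    [[0, 0.051, -0.017, 0.013, 0, 0], [0, 0.1, -0.031, 0.027, 0, 0], [0, 0.151, -0.041, 0.041, 0, 0], [0, 0.202, -0.046, 0.055, 0, 0], [0, 0.253, -0.047, 0.069, 0, 0], [0, 0.304, -0.043, 0.083, 0, 0], [0, 0.33, -0.039, 0.09, 0, 0], [0, 0.33, -0.039, 0.09, 0, 0]]
  ]
}}

```text
time_s: 9.18
ee_pos: [476.9, 198.2, 86.1]
ee_rot: [-95.6, 90.0, -168.0]
force: [-1.2, -1.0, 0.5]
gripper_width: 0.2
```

```bash
python3 plan.py 515 153.4 -1 23  106 105 104 103 102 101
```

```text
t 9.175 q [ 21.3  20.  107.7   0.   52.4  93.6] p [476.9 198.2  86.1] F [-1.2 -1.   0.5] phi -72.4 y [ 0.953  0.303 -0.001] z [ 0.303 -0.953 -0.   ]
106.0 row [0.001, 0.013, -0.004, 0.005, -0.0, 0.0] target [478. 199.]
105.0 row [0.001, 0.022, -0.008, 0.007, -0.0, 0.0] target [478.8 199.6]
104.0 row [0.001, 0.032, -0.011, 0.01, -0.0, 0.0] target [479.6 200.2]
103.0 row [0.001, 0.042, -0.015, 0.013, -0.0, 0.0] target [480.4 200.8]
102.0 row [0.001, 0.051, -0.018, 0.016, -0.0, 0.0] target [481.3 201.4]
101.0 row [0.001, 0.061, -0.021, 0.018, -0.0, 0.0] target [482.1 202. ]
```

{"fn": "send_rows", "kwargs": {
  "commands": [
    [[0, 0.013, -0.004, 0.005, 0, 0], [0, 0.022, -0.008, 0.007, 0, 0], [0, 0.022, -0.008, 0.007, 0, 0]]
  ]
}}

```text
time_s: 9.55
ee_pos: [478.9, 199.8, 86.1]
ee_rot: [-101.9, 90.0, -176.9]
force: [-2.6, -1.6, -0.3]
gripper_width: 0.6
```

{"fn": "send_rows", "kwargs": {
  "commands": [
    [[0, 0.005, -0.001, 0.002, 0, 0], [0, 0.01, -0.003, 0.003, 0, 0], [0, 0.01, -0.003, 0.003, 0, 0]]
  ]
}}

```text
time_s: 9.93
ee_pos: [479.9, 200.4, 86.2]
ee_rot: [-160.5, 90.0, 123.4]
force: [-2.1, 1.1, -0.5]
gripper_width: 0.6
```

{"fn": "send_rows", "kwargs": {
  "commands": [
    [[0, 0.005, -0.001, 0.002, 0, 0], [0, 0.01, -0.003, 0.003, 0, 0], [0, 0.01, -0.003, 0.003, 0, 0]]
  ]
}}

```text
time_s: 10.3
ee_pos: [480.4, 200.9, 86.1]
ee_rot: [-99.5, 89.9, -176.7]
force: [-4.8, 1.1, 0.9]
gripper_width: 0.4
```

{"fn": "send_rows", "kwargs": {
  "commands": [
    [[0, 0.006, -0.002, 0.002, 0, 0], [0, 0.006, -0.002, 0.002, 0, 0]]
  ]
}}

```text
time_s: 10.55
ee_pos: [480.4, 201.1, 86.1]
ee_rot: [-94.2, 89.9, -172.1]
force: [-5.6, 1.6, 0.9]
gripper_width: 0.7
```

```bash
python3 -c "
from st import *
for i in range(5): st() ; env.grab_frame('top')"
```

```text
t 10.55 q [ 21.4  20.3 107.1   0.   52.7  99.3] p [480.4 201.1  86.1] F [-5.6  1.6  0.9] phi -77.9 y [ 0.978  0.21  -0.002] z [ 0.21  -0.978 -0.   ]
t 10.6 q [ 21.4  20.3 107.1   0.   52.7  99.3] p [480.4 201.1  86.1] F [-6.   1.2  1.8] phi -77.9 y [ 0.978  0.21  -0.002] z [ 0.21  -0.978 -0.   ]
t 10.65 q [ 21.4  20.3 107.1   0.   52.7  99.3] p [480.4 201.1  86.1] F [-5.1  1.1  1.6] phi -77.9 y [ 0.978  0.21  -0.002] z [ 0.21  -0.978 -0.   ]
t 10.7 q [ 21.4  20.3 107.1   0.   52.7  99.3] p [480.5 201.1  86.1] F [-5.7  1.6  1.5] phi -77.9 y [ 0.978  0.21  -0.002] z [ 0.21  -0.978 -0.   ]
t 10.75 q [ 21.4  20.3 107.1   0.   52.7  99.3] p [480.4 201.1  86.1] F [-4.4  1.6  0.8] phi -77.9 y [ 0.978  0.21  -0.002] z [ 0.21  -0.978 -0.   ]
```

{"fn": "send_rows", "kwargs": {
  "commands": [
    [[0, -0.15, 0, 0, 0, 0], [0, -0.4, 0, 0, 0, 0], [-0.3, -0.4, 0, 0, 0, 0], [-0.7, -0.4, 0, 0, 0, 0], [-1, -0.4, 0, 0, 0, 0], [-1, -0.4, 0, 0, 0, 0]]
  ]
}}

```text
time_s: 11.55
ee_pos: [444.3, 193.1, 188.9]
ee_rot: [92.6, 89.5, 14.7]
force: [-1.0, -0.2, -0.6]
gripper_width: 0.2
```

```bash
cat > shot.sh <<'E'
python3 st.py top:t$1 side:s$1;python3 - <<P
import cv2,numpy as np
a=cv2.imread("pics/s$1.png")[160:280,235:395];b=cv2.imread("pics/t$1.png")[140:260,260:420]
cv2.imwrite("pics/z$1.png",np.vstack([cv2.resize(i,(533,300),interpolation=2) for i in (a,b)]))
P
E
bash shot.sh 6
```

```text
t 11.55 q [ 22.2  11.  103.6  -0.1  64.9 100.1] p [444.3 193.1 188.9] F [-1.  -0.2 -0.6] phi -77.9 y [0.978 0.21  0.008] z [ 0.21  -0.978 -0.   ]
```

View pics/z6.png

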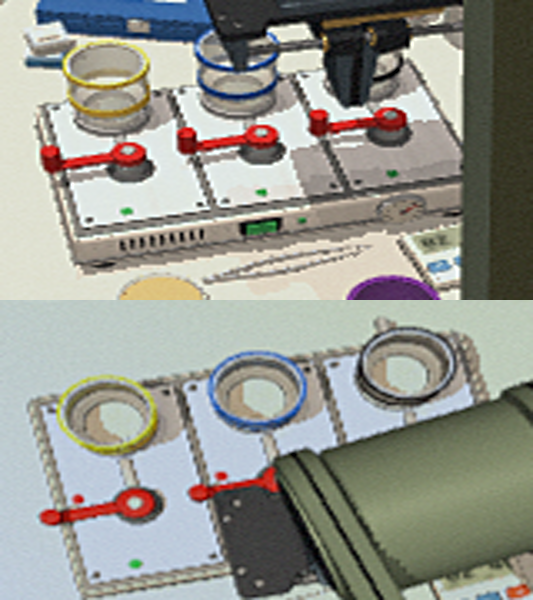

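```bash
python3 - <<'E'
import cv2
a=cv2.imread("pics/s6.png")[185:225,240:370];cv2.imwrite("pics/z6b.png",cv2.resize(a,None,fx=6,fy=6,interpolation=2))
E
```

```text
(no output)
```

View pics/z6b.png

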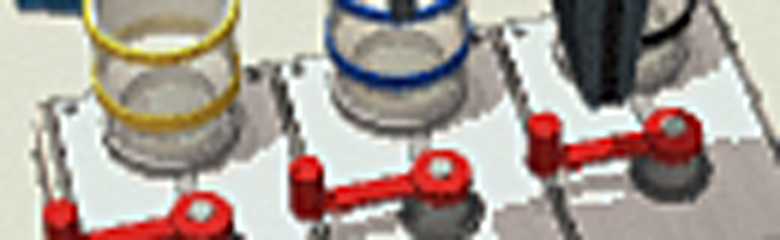

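```bash
python3 - <<'E'
from h import *
for n,h,p in(('y',(202,210),(61,207)),('b',(442,167),(306,164)),('k',(674,125),(545,122))):
    f=lambda q,z:atz('side',q[0]/6+239.6,q[1]/6+184.6,z)
    a=f(h,87);b=f(p,102);d=b-a;print(n,a.round(1),b.round(1),np.hypot(*d[:2]),np.degrees(np.arctan2(d[1],d[0])))
E
python3 plan.py 470.8 340.2 1 30 104.5
```

```text
y [470.5 339.7  87. ] [459.1 392.1 102. ] 53.630531563965775 102.23024014890058
b [492.  246.2  87. ] [480.3 299.1 102. ] 54.091208307370415 102.51042996169089
k [513.7 153.3  87. ] [501.6 205.7 102. ] 53.72940627306842 102.99948271481577
t 11.65 q [ 22.2  11.2 103.9  -0.   64.9 100.1] p [442.1 192.3 185.9] F [-0.5  0.3  0.3] phi -77.9 y [0.978 0.21  0.001] z [ 0.21  -0.978  0.001]
104.5 row [0.999, 0.867, -1.938, -0.007, 0.0, -0.0] target [486.3 400. ]
```

```bash
python3 - <<'E'
from h import *
np.set_printoptions(precision=0,suppress=True)
D=np.load('top0.npy')
for p in [(212,238),(230,170),(262,70),(240,140),(225,190)]:
    w=D[p[1]-3:p[1]+4,p[0]-5:p[0]+6];j=np.unravel_index(np.where(w>0,w,1e9).argmin(),w.shape)
    q=(p[0]-5+j[1],p[1]-3+j[0]);print(q,dep('top',D,*q))
E
```

```text
(np.int64(208), np.int64(236)) [438. 544.  51.]
(np.int64(227), np.int64(171)) [582. 506.  57.]
(np.int64(257), np.int64(71)) [813. 447.  56.]
(np.int64(236), np.int64(142)) [648. 489.  54.]
(np.int64(222), np.int64(189)) [542. 516.  56.]
```

{"fn": "send_rows", "kwargs": {
  "commands": [
    [[0, 0.2, -0.4, 0, 0, 0], [0, 0.35, -0.8, 0, 0, 0], [0, 0.45, -1, 0, 0, 0]]
  ]
}}

```text
time_s: 12.02
ee_pos: [464.9, 301.0, 184.5]
ee_rot: [-60.3, 89.9, -138.1]
force: [0.1, 0.4, 0.4]
gripper_width: 0.4
```

Rail is only 57 mm high: no conflict.

{"fn": "send_rows", "kwargs": {
  "commands": [
    [[0, 0.18, -0.35, 0, 0, 0], [0, 0.33, -0.75, 0, 0, 0], [0, 0.44, -0.93, 0, 0, 0], [0, 0.44, -0.93, 0, 0, 0]]
  ]
}}

```text
time_s: 12.52
ee_pos: [488.7, 400.3, 184.6]
ee_rot: [-47.4, 89.9, -125.2]
force: [-0.5, -0.1, -0.4]
gripper_width: 0.7
```

```bash
python3 plan.py 470.8 340 1 31 103.25; bash shot.sh 7
```

```text
t 12.525 q [ 38.3  24.5  84.3  -0.   71.3 116.1] p [488.7 400.3 184.6] F [-0.5 -0.1 -0.4] phi -77.8 y [ 0.977  0.211 -0.002] z [ 0.211 -0.977  0.002]
103.25 row [0.986, -0.0, 0.005, -0.003, 0.0, 0.0] target [488.6 399.7]
t 12.525 q [ 38.3  24.5  84.3  -0.   71.3 116.1] p [488.7 400.3 184.6] F [-0.5 -0.1 -0.4] phi -77.8 y [ 0.977  0.211 -0.002] z [ 0.211 -0.977  0.002]
```

View pics/z7.png

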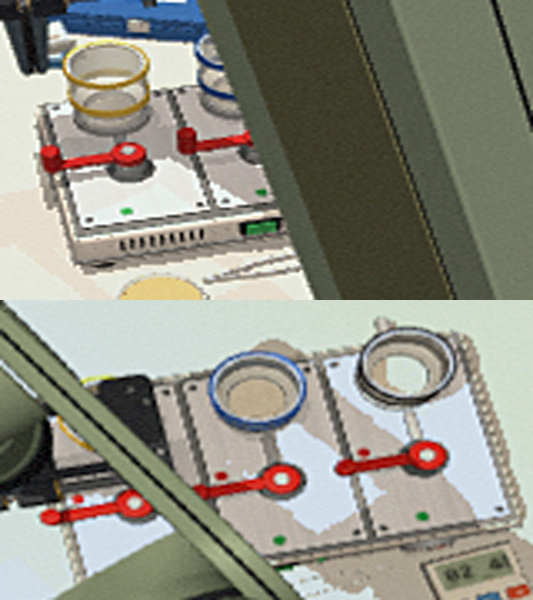

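{"fn": "send_rows", "kwargs": {
  "commands": [
    [[0.3, 0, 0, 0, 0, 0], [0.55, 0, 0, 0, 0, 0], [0.8, 0, 0, -0.002, 0, 0], [0.97, 0, 0.003, -0.003, 0, 0], [0.98, 0, 0.005, -0.003, 0, 0], [0.98, 0, 0.005, -0.003, 0, 0]]
  ]
}}

```text
time_s: 13.38
ee_pos: [489.5, 399.7, 89.1]
ee_rot: [109.0, 89.9, 32.2]
force: [-0.5, 0.2, 0.2]
gripper_width: 0.5
```

```bash
python3 plan.py 470.8 340 1 23 103.25 105 107 110 115; bash shot.sh 8
```

```text
t 13.375 q [ 38.2  28.8  91.8  -0.   59.3 115. ] p [489.5 399.7  89.1] F [-0.5  0.2  0.2] phi -76.8 y [0.974 0.228 0.001] z [ 0.228 -0.974 -0.001]
103.25 row [0.031, -0.088, -0.002, -0.0, -0.0, -0.0] target [480.8 397.8]
105.0 row [0.031, -0.105, -0.008, -0.005, -0.0, -0.0] target [479.  398.1]
107.0 row [0.031, -0.124, -0.016, -0.011, -0.0, -0.0] target [477.  398.4]
110.0 row [0.031, -0.154, -0.025, -0.019, -0.0, -0.0] target [473.9 398.6]
115.0 row [0.031, -0.203, -0.037, -0.033, -0.0, -0.0] target [468.8 398.7]
t 13.375 q [ 38.2  28.8  91.8  -0.   59.3 115. ] p [489.5 399.7  89.1] F [-0.5  0.2  0.2] phi -76.8 y [0.974 0.228 0.001] z [ 0.228 -0.974 -0.001]
```

View pics/z8.png

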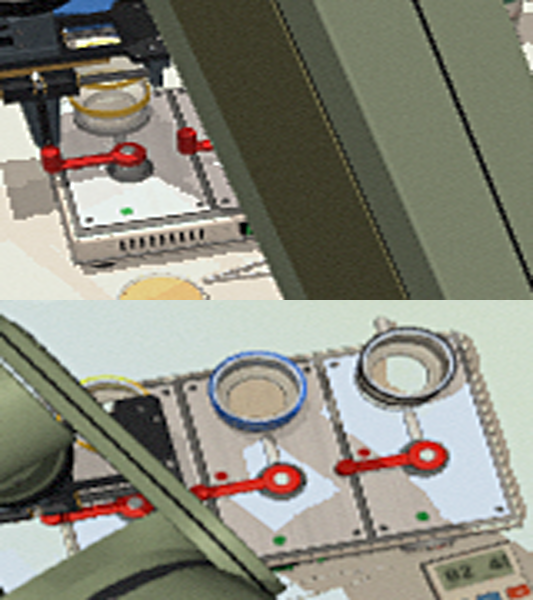

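{"fn": "send_rows", "kwargs": {
  "commands": [
    [[0.02, -0.05, 0, 0, 0, 0], [0.025, -0.088, -0.002, 0, 0, 0], [0.025, -0.105, -0.008, -0.005, 0, 0], [0.025, -0.124, -0.016, -0.011, 0, 0], [0.025, -0.154, -0.025, -0.019, 0, 0], [0.025, -0.203, -0.037, -0.033, 0, 0]]
  ]
}}

```text
time_s: 14.22
ee_pos: [468.9, 398.9, 86.0]
ee_rot: [85.1, 89.9, 20.4]
force: [2.5, -0.3, -0.1]
gripper_width: 0.4
```

```bash
python3 plan.py 470.8 340 1 23 120 125 130 135 140 145 150 ; bash shot.sh 9
```

```text
t 14.225 q [ 39.3  27.7  94.4  -0.   57.8 104. ] p [468.9 398.9  86. ] F [ 2.5 -0.3 -0.1] phi -64.7 y [0.904 0.428 0.002] z [ 0.428 -0.904  0.   ]
120.0 row [-0.0, -0.05, -0.017, -0.013, 0.0, -0.0] target [463.7 398.3]
125.0 row [-0.0, -0.099, -0.031, -0.027, 0.0, -0.0] target [458.7 397.4]
130.0 row [-0.0, -0.149, -0.04, -0.041, 0.0, -0.0] target [453.7 396.2]
135.0 row [-0.0, -0.2, -0.046, -0.055, 0.0, -0.0] target [448.9 394.4]
140.0 row [-0.001, -0.251, -0.046, -0.069, 0.0, -0.0] target [444.2 392.3]
145.0 row [-0.001, -0.302, -0.043, -0.082, 0.0, -0.0] target [439.8 389.8]
150.0 row [-0.001, -0.353, -0.035, -0.096, 0.0, -0.0] target [435.5 386.9]
t 14.225 q [ 39.3  27.7  94.4  -0.   57.8 104. ] p [468.9 398.9  86. ] F [ 2.5 -0.3 -0.1] phi -64.7 y [0.904 0.428 0.002] z [ 0.428 -0.904  0.   ]
```

View pics/z9.png

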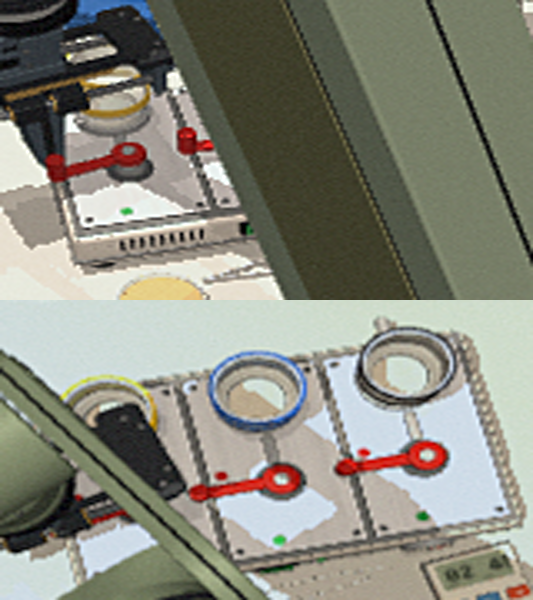

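The yellow lever is turning and contact is at 2.5 N; I'll continue.

{"fn": "send_rows", "kwargs": {
  "commands": [
    [[0, -0.05, -0.017, -0.013, 0, 0], [0, -0.099, -0.031, -0.027, 0, 0], [0, -0.149, -0.04, -0.041, 0, 0], [0, -0.2, -0.046, -0.055, 0, 0], [0, -0.251, -0.046, -0.069, 0, 0], [0, -0.302, -0.043, -0.082, 0, 0], [0, -0.353, -0.035, -0.096, 0, 0]]
  ]
}}

```text
time_s: 15.2
ee_pos: [435.7, 387.3, 86.0]
ee_rot: [57.9, 89.9, 27.7]
force: [3.8, 0.8, -0.7]
gripper_width: 0.5
```

```bash
python3 plan.py 470.8 340 1 23 155 160 165 170 175 180 185 188 ; bash shot.sh 10
```

```text
t 15.2 q [40.5 25.1 99.  -0.  55.8 70.8] p [435.7 387.3  86. ] F [ 3.8  0.8 -0.7] phi -30.2 y [0.503 0.864 0.002] z [ 0.864 -0.503  0.001]
155.0 row [-0.0, -0.052, -0.018, -0.015, 0.0, -0.0] target [431.6 383.7]
160.0 row [-0.0, -0.101, -0.031, -0.028, 0.0, -0.0] target [427.9 380.1]
165.0 row [-0.001, -0.152, -0.04, -0.042, 0.0, -0.0] target [424.6 376.2]
170.0 row [-0.001, -0.203, -0.045, -0.056, 0.0, -0.0] target [421.6 372. ]
175.0 row [-0.001, -0.254, -0.045, -0.07, 0.0, -0.0] target [419.  367.6]
180.0 row [-0.001, -0.305, -0.041, -0.084, 0.0, -0.0] target [416.8 363. ]
185.0 row [-0.001, -0.356, -0.033, -0.098, 0.0, -0.0] target [415.  358.2]
188.0 row [-0.001, -0.385, -0.025, -0.106, 0.0, -0.0] target [414.1 355.3]
t 15.2 q [40.5 25.1 99.  -0.  55.8 70.8] p [435.7 387.3  86. ] F [ 3.8  0.8 -0.7] phi -30.2 y [0.503 0.864 0.002] z [ 0.864 -0.503  0.001]
```

View pics/z10.png

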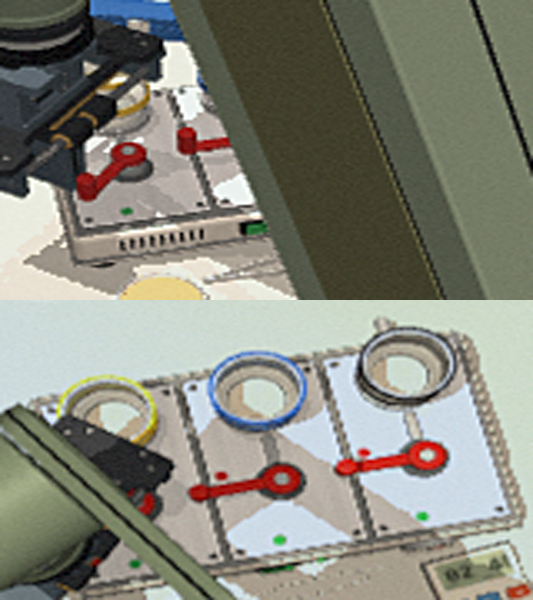

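{"fn": "send_rows", "kwargs": {
  "commands": [
    [[0, -0.052, -0.018, -0.015, 0, 0], [0, -0.101, -0.031, -0.028, 0, 0], [0, -0.152, -0.04, -0.042, 0, 0], [0, -0.203, -0.045, -0.056, 0, 0], [0, -0.254, -0.045, -0.07, 0, 0], [0, -0.305, -0.041, -0.084, 0, 0], [0, -0.356, -0.033, -0.098, 0, 0], [0, -0.385, -0.025, -0.106, 0, 0]]
  ]
}}

```text
time_s: 16.3
ee_pos: [414.3, 356.0, 86.0]
ee_rot: [40.9, 89.8, 48.7]
force: [3.1, 2.4, -0.6]
gripper_width: 0.6
```

```bash
python3 plan.py 470.8 340 1 23 190 191 192 193 194 195 ; bash shot.sh 11
```

```text
t 16.3 q [ 39.4  22.2 104.    0.   53.6  31.7] p [414.3 356.   86. ] F [ 3.1  2.4 -0.6] phi 7.8 y [-0.135  0.991  0.002] z [0.991 0.135 0.003]
190.0 row [0.0, -0.026, -0.01, -0.006, 0.0, -0.0] target [413.6 353.3]
191.0 row [0.0, -0.036, -0.014, -0.009, 0.0, -0.0] target [413.4 352.3]
192.0 row [0.0, -0.045, -0.017, -0.012, 0.0, -0.0] target [413.2 351.3]
193.0 row [0.0, -0.055, -0.021, -0.015, 0.0, -0.0] target [413.  350.3]
194.0 row [0.0, -0.065, -0.024, -0.017, 0.0, -0.0] target [412.8 349.3]
195.0 row [0.0, -0.075, -0.027, -0.02, 0.0, -0.0] target [412.7 348.2]
t 16.3 q [ 39.4  22.2 104.    0.   53.6  31.7] p [414.3 356.   86. ] F [ 3.1  2.4 -0.6] phi 7.8 y [-0.135  0.991  0.002] z [0.991 0.135 0.003]
```

View pics/z11.png

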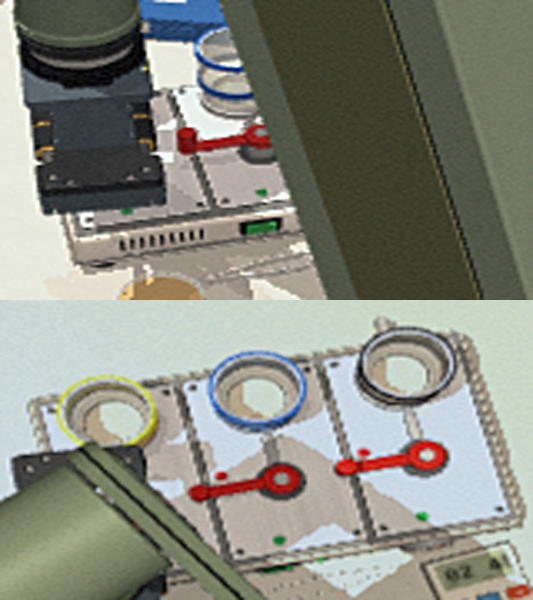

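{"fn": "send_rows", "kwargs": {
  "commands": [
    [[0, -0.013, -0.005, -0.003, 0, 0], [0, -0.026, -0.01, -0.006, 0, 0], [0, -0.036, -0.014, -0.009, 0, 0], [0, -0.036, -0.014, -0.009, 0, 0]]
  ]
}}

```text
time_s: 16.9
ee_pos: [413.4, 351.9, 86.0]
ee_rot: [23.0, 89.8, 34.0]
force: [5.0, 2.1, -0.7]
gripper_width: 0.5
```

{"fn": "send_rows", "kwargs": {
  "commands": [
    [[0, -0.005, -0.002, -0.001, 0, 0], [0, -0.01, -0.003, -0.003, 0, 0], [0, -0.01, -0.003, -0.003, 0, 0]]
  ]
}}

```text
time_s: 17.27
ee_pos: [413.2, 350.9, 86.0]
ee_rot: [26.2, 89.8, 38.3]
force: [4.5, 1.4, -0.2]
gripper_width: 0.1
```

{"fn": "send_rows", "kwargs": {
  "commands": [
    [[0, -0.005, -0.002, -0.001, 0, 0], [0, -0.01, -0.003, -0.003, 0, 0], [0, -0.01, -0.003, -0.003, 0, 0]]
  ]
}}

```text
time_s: 17.65
ee_pos: [413.0, 350.6, 86.1]
ee_rot: [44.9, 89.8, 58.0]
force: [4.4, 4.3, -1.2]
gripper_width: 0.7
```

```bash
python3 -c "
from st import *
for i in range(3): st() ; env.grab_frame('top')"
```

```text
t 17.65 q [3.910e+01 2.180e+01 1.046e+02 1.000e-01 5.340e+01 2.590e+01] p [413.  350.6  86.1] F [ 4.4  4.3 -1.2] phi 13.1 y [-0.227  0.974  0.003] z [0.974 0.227 0.003]
t 17.7 q [3.910e+01 2.180e+01 1.046e+02 1.000e-01 5.340e+01 2.590e+01] p [413.  350.6  86.1] F [ 3.2  4.9 -0.7] phi 13.1 y [-0.227  0.974  0.003] z [0.974 0.227 0.003]
t 17.75 q [3.910e+01 2.180e+01 1.046e+02 1.000e-01 5.340e+01 2.590e+01] p [413.  350.6  86.1] F [ 4.   4.8 -2.6] phi 13.1 y [-0.227  0.974  0.003] z [0.974 0.227 0.003]
```

{"fn": "send_rows", "kwargs": {
  "commands": [
    [[0, -0.007, -0.001, -0.001, 0, 0], [0, -0.007, -0.001, -0.001, 0, 0]]
  ]
}}

```text
time_s: 18.05
ee_pos: [412.9, 350.4, 86.1]
ee_rot: [54.2, 89.7, 67.7]
force: [3.1, 6.9, -2.0]
gripper_width: 0.4
```

```bash
python3 -c "
from st import *
for i in range(3): st() ; env.grab_frame('top')"
```

```text
t 18.05 q [ 39.   21.8 104.7   0.2  53.3  25.5] p [412.9 350.4  86.1] F [ 3.1  6.9 -2. ] phi 13.5 y [-0.233  0.972  0.004] z [0.972 0.233 0.003]
t 18.1 q [ 39.   21.8 104.7   0.2  53.3  25.5] p [412.9 350.5  86.1] F [ 4.   6.5 -1.1] phi 13.5 y [-0.233  0.972  0.004] z [0.972 0.233 0.003]
t 18.15 q [ 39.   21.8 104.7   0.2  53.3  25.5] p [412.9 350.5  86.1] F [ 3.2  6.7 -1.6] phi 13.5 y [-0.233  0.972  0.004] z [0.972 0.233 0.003]
```

{"fn": "send_rows", "kwargs": {
  "commands": [
    [[0, 0.1, 0, 0, 0, 0], [0, 0.25, 0, 0, 0, 0], [-0.3, 0.3, 0, 0, 0, 0], [-0.7, 0.3, 0, 0, 0, 0], [-1, 0.3, 0, 0, 0, 0]]
  ]
}}

```text
time_s: 18.82
ee_pos: [404.3, 378.1, 186.9]
ee_rot: [-163.3, 89.9, -149.7]
force: [1.0, 0.5, 0.3]
gripper_width: 0.9
```

{"fn": "send_rows", "kwargs": {
  "commands": [
    [[-0.4, 0.3, -0.3, 0, 0, 0], [-0.8, 0.6, -0.6, 0, 0, 0], [-1, 0.9, -0.8, 0, 0, 0], [-1, 0.9, -0.8, 0, 0, 0]]
  ]
}}

```text
time_s: 19.32
ee_pos: [304.2, 448.2, 287.2]
ee_rot: [58.2, 89.9, 72.0]
force: [-0.0, -0.0, -0.2]
gripper_width: 0.5
```

```bash
bash shot.sh 12
```

```text
t 19.325 q [54.6 13.1 86.5  0.  80.4 40.8] p [304.2 448.2 287.2] F [-0.  -0.  -0.2] phi 13.8 y [-0.238  0.971  0.002] z [0.971 0.238 0.001]
```

View pics/z12.png

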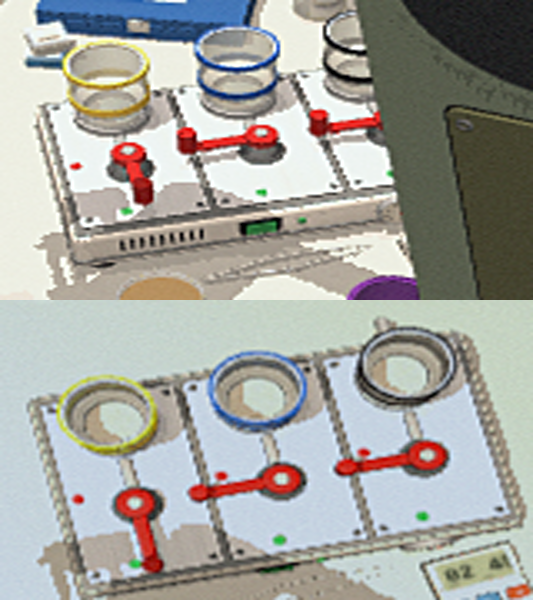

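View pics/t12.png

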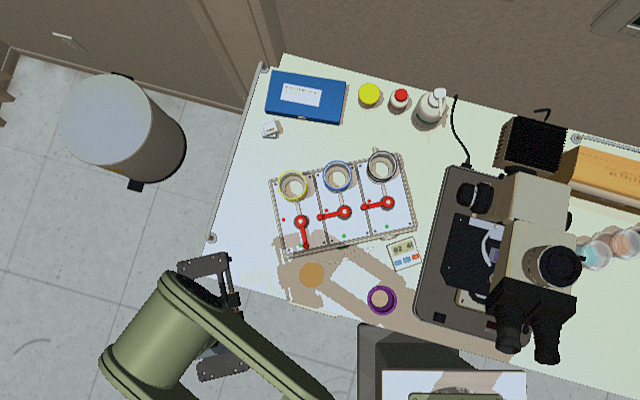

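```bash
python3 - <<'E'
import cv2
a=cv2.imread("pics/t12.png")[180:255,265:405];cv2.imwrite("pics/z12b.png",cv2.resize(a,None,fx=5.5,fy=5.5,interpolation=2))
E
```

```text
(no output)
```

View pics/z12b.png

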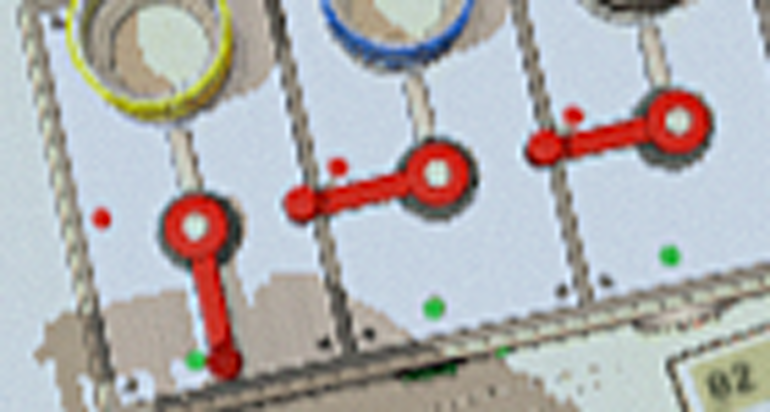

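```bash
python3 - <<'E'
from h import *
for n,h,p in(('y',(196,226),(225,357)),('b',(438,174),(303,202)),('k',(679,122),(546,146))):
    f=lambda q,z:atz('top',q[0]/5.5+264.6,q[1]/5.5+179.6,z)
    a=f(h,87);b=f(p,101.5);d=b-a;print(n,a.round(1),b.round(1),np.hypot(*d[:2]),np.degrees(np.arctan2(d[1],d[0]))%360-13.25)
E
```

```text
y [471.  340.2  87. ] [420.1 327.3 101.5] 52.44701752732601 180.98031103585802
b [492.2 246.7  87. ] [479.4 298.5 101.5] 53.3423807584224 90.58568440077005
k [513.5 153.3  87. ] [502.  205.7 101.5] 53.73216206267729 89.14762134631158
```

```bash
python3 -c "
from h import *
print(env.job_done())"
```

```text
the job is handed in; nothing more can be done
None
```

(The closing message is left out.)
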